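# Set the shelf out for game night

## Task

Set the shelf out for tonight's game: lay the black case flat on the middle of the shut tin's lid, lengthways along it, and stand the wooden pawn upright on the middle of the case. Put the larger die on the mat midway between the dice tower and the bowl, in line with their centres, and the smaller die straight in front of the tower's mouth, its centre about 6 cm out from the front face. Leave the mug and the cactus where they are.

Things in the scene. Friction and masses are not known exactly. Their poses are not given: they have to be found in the camera images.
- case: Black plastic case, loose, lying flat: 72 (its x, long) x 44 (y) x 22 mm (z), with a small steel spring clip lying against one short end (its -x end, adds 4 mm). Origin: centre of its underside; z up.
- pawn: Turned wooden playing pawn, loose, standing upright, 60 mm tall: round foot 30 mm across and 6 mm high, tapering to a straight round shaft 18 mm across from 11 to 40 mm height, then a head 25 mm across. Origin: centre of its underside; z up along its axis.
- large_die: The larger of two white acrylic dice with black pips, loose: a cube of 34 mm. Origin: the centre of the cube; axes square to its faces.
- small_die: The smaller of two white acrylic dice with black pips, loose: a cube of 18 mm. Origin: the centre of the cube; axes square to its faces.
- tin: Flat stainless steel tin with its hinged lid shut, fixed: 112 (its x, long) x 78 (y) mm, flat lid top 36 mm above the shelf. Two hinge knuckles on its +y long side, a catch on its -y side. Origin: centre of its underside.
- tower: Grey plastic dice tower, an upright hollow box open at the top, fixed on the grey mat: 80 deep (its x) x 90 wide (y) x 130 mm tall. The mouth, an opening 60 wide x 45 mm high at its foot, is in its front face, which is 40 mm from the origin towards its own -x (roughly towards the robot). Origin: centre of its underside, on the mat (2 mm above the shelf).
- bowl: Small white ceramic bowl, fixed on the grey mat, 90 mm across the rim, 40 mm tall. Origin: centre of its underside, on the mat. The centres of tower and bowl are 250 mm apart; either may be on the left.
- mat: Thin grey fabric-faced mat, fixed, 180 (its x) x 380 (y) x 2 mm thick, on which tower and bowl stand; their centres are at its x = +40 mm, y = +125 and -125 mm (either way round). Its -x long edge is the one nearer the robot. Origin: centre of its underside, on the shelf.
- mug: Bystander: blue ceramic mug with a handle, loose, 80 mm across, 90 mm tall. Origin: centre of its underside.
- cactus: Bystander: terracotta pot 80 mm across with a green cactus, loose, 118 mm tall in all. Origin: centre of its underside.

How it is judged:
By the outcome, as a careful person would: the job done as asked, in the order asked, and still so for the second after the job is handed in, with the robot touching nothing.
It also fails if it takes over 122 s, if anything falls off the work surface, if the arm or the gripper's body presses on something with over 40 N, if the wrist force passes 120 N, or if a joint passes its speed limit or range.

## Robot

A 7-joint arm with a two-finger parallel gripper is mounted at the origin on the work surface. World frame = base frame: x ahead of the robot, y to its left, z up, the work surface at z = 0. Lengths are in m, angles in rad, forces in N, time in s.
With the tool pointing down it reaches from about 0.425 to 1.025 m from the base axis. Payload 9.4 kg.
Tool frame: the origin (TCP) lies at the centre of the arm's flange, where the gripper is bolted on; the fingertips stand 186 mm ahead of it and the grasp point (between the pads) lies 167 mm ahead of it; z points along the fingers, y is the line along which they close (so a half turn about z gives the same grasp; the last joint's range is limited). The gripper opens to 93 mm and grips with 3 to 60 N. Pads are 15 mm wide; open, the fingers measure 128 mm over their backs; the gripper's body (75 mm by 188 mm) begins 65 mm behind the grasp point.
Start: joints at [-1.237, 0.599, -0.003, 1.599, 0.002, 0.943, -0.08], TCP at [0.29, 0.665, 0.405] pointing down, gripper open.
Joint ranges: [-2.57, 2.57], [-0.35, 1.97], [-1.29, 1.29], [0.11, 2.56], [-1.05, 4.19], [0.11, 1.86], [-2.63, 2.63]. Speed limits (rad/s): [2.22, 2.22, 3.01, 3.01, 3.14, 3.14, 3.14].

## Interface

Orientations are given as a unit quaternion [w, x, y, z].
In Python, from station import ctrl gives the robot as it stands.
- The arm moves only by the tool move_arm, never from a script. Its argument "targets" is text: rows parted by semicolons, each of 6 numbers parted by spaces: the shift along the tool's x, y, z in units of 250 mm (1.0 is 250 mm), then the turn, a rotation vector about the tool's x, y, z in units of pi rad (1.0 is pi rad). In form: tx ty tz ax ay az; .... A call has exactly 10 rows; each row is the pose to reach, as a shift and turn from the pose commanded when the call began, along the tool's axes at that moment, turning the shorter way round; what a row does not reach only later rows make up. A row lasts 1/12 s, in which the tool goes at most 41.7 mm and 7.16 degrees, less where a joint would pass 70% of its speed; a pose out of reach is approached as far as the arm can. A call with a number of a shift or a turn outside -1 to 1 is refused whole. A call with a gripper value outside its range is refused whole. "hand" is the closure, from 0 (fully open) to 1 (shut), set as the call begins (left out, the last holds). The fingers move at their own pace and stop on an object; "newtons" is the grip in N (left out, the last holds). Time passes only in rows, so rows that repeat a pose let the fingers close, or fill a call up. It gives the time, the measured TCP pose, the force, the opening and the grip force at its end, in the units of the state.
- ctrl.sense(): the state, without advancing time (a new reading comes with each control period).
- ctrl.snapshot(name): name is "side" or "top" or "wrist"; returns a dict with "pixels" (480x640x3 uint8, red, green, blue), "fx", "fy", "cx", "cy" (pixels), "R" (3x3) and "t" (3): a world point X has camera coordinates R X + t; the wrist camera has in their place "T_tool_cam" (4x4, takes a point from camera to tool coordinates, whose origin is the TCP and whose axes are the flange's). Camera axes: x right, y down, z forward; pixel columns grow to the right and rows downward; lengths in m; the calibration is good to about 2 mm. The wrist camera is an equidistant fisheye: a pixel r from the principal point sees the ray r / f radians off the axis. A picture is of the moment at which its call begins: read the wrist's pose just before it. There is no depth.
- ctrl.finish_job(): hands the job in; it is judged then, once.
The state is a dict: "time_s": time; "q": joint angles; "qvel": joint speeds; "joint_torque": joint torques, N m; "eef_pos": TCP position; "eef_rot": TCP orientation; "wrist_force": force on the tool from outside, world axes, zero at the start; "wrist_torque": the same for the moment, N m; "grip_width": finger opening in m; "gripper_force": force on a finger pad.
Only numpy, scipy, OpenCV 4.12 (cv2) and the standard library are available. Lean on these libraries where they do the work, as an engineer would, in place of code of your own. Each camera call takes 0.05 s, during which the arm holds its last target. There are 200 camera calls.

## Working session

There is one attempt and no reset: what is moved stays moved. The work goes in short steps, Python scripts to look and compute and a tool call to move; the robot and the scene stay as the last step left them, time stands still between calls to the robot, and variables do not carry over. Pictures are saved under pics/ and viewed, at most 14 in all, crops included, and the job is handed in when it is done.

Besides the shell and the picture viewer there is one more tool, called after ">>>" in YAML: its name, and indented under it one key for each argument. move_arm: Moves the arm, as the interface text tells. Its arguments: {"type":"object","properties":{"targets":{"type":"string"},"hand":{"type":"number"},"newtons":{"type":"number"}},"required":["targets"]}

```bash
mkdir -p pics; ls; python3 - <<'E'
from station import ctrl
import cv2,pickle
s=ctrl.sense();print({k:s[k] for k in('time_s','eef_pos','eef_rot','grip_width','wrist_force')})
for n in('side','top','wrist'):
    d=ctrl.snapshot(n);pickle.dump(d,open(f'{n}0.pkl','wb'));cv2.imwrite(f'pics/{n}0.png',d['pixels'][:,:,::-1])
    print(n,{k:v for k,v in d.items() if k!='pixels'})
E
```

```text
pics
{'time_s': 0.0, 'eef_pos': array([0.28944226, 0.6645192 , 0.40385053]), 'eef_rot': array([-9.81444173e-05,  2.03922922e-01,  9.78986648e-01, -7.58841049e-04]), 'grip_width': 0.09300027470803804, 'wrist_force': array([ 0.05984455, -0.3155218 , -0.11756222])}
side {'fx': 572.6014049653376, 'fy': 572.6014049653376, 'cx': 316.5851000322864, 'cy': 231.3851931160362, 'R': array([[ 0.97059343, -0.24071347,  0.0023286 ],
       [-0.18257982, -0.74242507, -0.64456933],
       [ 0.15688533,  0.6251896 , -0.76454232]]), 't': array([-0.52579026,  0.12780754,  1.39021426])}
top {'fx': 506.9316374504377, 'fy': 506.9316374504377, 'cx': 322.06216846155576, 'cy': 247.28147287456622, 'R': array([[ 0.0180929 , -0.99981383,  0.00670504],
       [-0.99329805, -0.01873985, -0.11405175],
       [ 0.11415617, -0.00459658, -0.99345218]]), 't': array([-0.00334999,  0.55123518,  1.13601132])}
wrist {'fx': 371.64829954431775, 'fy': 371.64829954431775, 'cx': 322.11635533382406, 'cy': 241.9261978713151, 'T_tool_cam': array([[-6.84565214e-04, -9.70112923e-01, -2.42652937e-01,
         6.69929894e-02],
       [ 9.99999741e-01, -7.17828469e-04,  4.86688444e-05,
        -1.41964745e-03],
       [-2.21397461e-04, -2.42652841e-01,  9.70113163e-01,
         2.05392308e-02],
       [ 0.00000000e+00,  0.00000000e+00,  0.00000000e+00,
         1.00000000e+00]])}
```

View pics/top0.png

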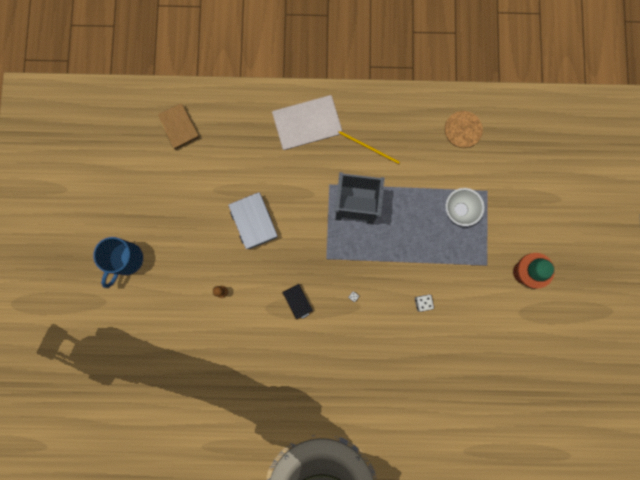

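View pics/side0.png

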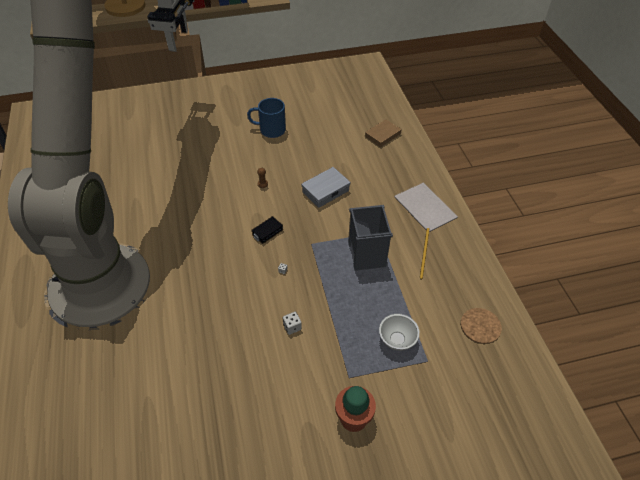

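The top view shows the pawn at (220,292), case (297,302), small die (353,297), large die (425,303), tin (254,221), tower (360,197), bowl (465,207), mug (115,258) and cactus (536,270). The side view agrees. Next I'll measure them with colour masks.

```bash
cat > h.py <<'E'
import numpy as np,cv2,pickle
from scipy.spatial.transform import Rotation as Rot
def rq(q): return Rot.from_quat([q[1],q[2],q[3],q[0]])
def ray(d,uv,state=None):
    u=np.atleast_2d(np.float64(uv)); x=(u[:,0]-d['cx'])/d['fx']; y=(u[:,1]-d['cy'])/d['fy']
    if 'R' in d:
        v=np.c_[x,y,np.ones(len(x))]; return -d['R'].T@d['t'], v@d['R']
    r=np.hypot(x,y)+1e-12; v=np.c_[x/r*np.sin(r),y/r*np.sin(r),np.cos(r)]
    T=d['T_tool_cam']; R=rq(state['eef_rot']).as_matrix()
    return R@T[:3,3]+state['eef_pos'], v@T[:3,:3].T@R.T
def toz(d,uv,z,state=None):
    o,v=ray(d,uv,state); return o+v*((z-o[2])/v[:,2])[:,None]
def blob(m,near,rad=45):
    "contour whose centre is nearest to a pixel"
    m=cv2.morphologyEx(m.astype(np.uint8)*255,cv2.MORPH_CLOSE,np.ones((3,3)))
    cs=[c for c in cv2.findContours(m,cv2.RETR_EXTERNAL,cv2.CHAIN_APPROX_NONE)[0] if cv2.contourArea(c)>20]
    return min(cs,key=lambda c:np.hypot(*(np.array(cv2.minAreaRect(c)[0])-near)))[:,0]
def rect(P):
    (cx,cy),(w,h),a=cv2.minAreaRect((P[:,:2]*1000).astype(np.float32))
    if w<h: w,h,a=h,w,a+90
    return [round(cx,1),round(cy,1),round(w,1),round(h,1),round((a+90)%180-90,1)]  # mm, long-axis angle
def snap(n,name):
    from station import ctrl
    s=ctrl.sense(); d=ctrl.snapshot(n); d['state']=s
    pickle.dump(d,open(name+'.pkl','wb')); cv2.imwrite(f'pics/{name}.png',d['pixels'][:,:,::-1]); return d,s
E
python3 - <<'E'
from h import *
d=pickle.load(open('top0.pkl','rb')); im=d['pixels'].astype(int); hsv=cv2.cvtColor(d['pixels'],cv2.COLOR_RGB2HSV).astype(int)
S,V=hsv[...,1],hsv[...,2]; H=hsv[...,0]
print('cam',-d['R'].T@d['t'])
for n,p in dict(tin=(254,221),mat=(340,255),case=(297,302),sd=(353,297),ld=(425,303),tower=(360,197),pawn=(220,292),wood=(100,300)).items(): print(n,im[p[1],p[0]],hsv[p[1],p[0]])
g=(S<70)
for n,m,p,z in [('tin',(S<60)&(V>120),(254,221),.036),('mat',(S<75)&(V<140),(408,225),.002),('case',V<60,(297,302),.022),('sd',(S<70)&(V>130),(353,297),.018),('ld',(S<70)&(V>100),(425,303),.034),('bowl',(S<40)&(V>140),(465,207),.042),('pawn',(V<90)|((H<9)&(S>120)),(220,292),.05),('mug',(H>95)&(H<130)&(S>80),(113,255),.09),('cact',(H<8)&(S>150),(536,270),.07)]:
    c=blob(m,p); print(n,rect(toz(d,c,z)),cv2.boundingRect(c))
E
```

```text
cam [0.41791874 0.01220247 1.19146472]
tin [168 173 181] [108  18 181]
mat [108 110 119] [115  24 119]
case [40 40 43] [120  18  43]
sd [174 175 171] [ 38   6 175]
ld [121 121 119] [ 30   4 121]
tower [83 86 91] [109  22  91]
pawn [96 63 30] [ 15 175  96]
wood [149 122  75] [ 19 127 149]
tin [611.4, 169.1, 112.5, 78.8, 23.6] (229, 192, 48, 57)
mat [628.6, -194.8, 380.7, 211.0, 88.8] (326, 172, 162, 94)
case [426.8, 60.7, 67.8, 40.8, 28.1] (284, 285, 28, 33)
sd [440.0, -67.7, 19.6, 19.4, -44.0] (348, 292, 11, 10)
ld [428.6, -227.4, 38.7, 34.9, -77.8] (415, 294, 19, 18)
bowl [650.8, -320.1, 89.9, 87.1, 76.7] (445, 188, 40, 38)
pawn [446.3, 226.1, 20.4, 17.9, -88.9] (219, 287, 10, 9)
mug [514.6, 454.7, 102.7, 95.0, -60.7] (94, 238, 48, 49)Traceback (most recent call last):
  File "<stdin>", line 8, in <module>
  File "h.py", line 17, in blob
    return min(cs,key=lambda c:np.hypot(*(np.array(cv2.minAreaRect(c)[0])-near)))[:,0]
           ~~~^^^^^^^^^^^^^^^^^^^^^^^^^^^^^^^^^^^^^^^^^^^^^^^^^^^^^^^^^^^^^^^^^^^
ValueError: min() iterable argument is empty
```

```bash
cat >> h.py <<'E'
def go(x,y,z,ang,s=None):
    "moves needed (tool units) to put grasp point at x,y,z(m), closing line at ang deg (world); tool down"
    if s is None:
        from station import ctrl; s=ctrl.sense()
    R=rq(s['eef_rot']).as_matrix(); ya=np.degrees(np.arctan2(R[1,1],R[0,1]))
    dl=(ang-ya+90)%180-90
    a=np.radians(ya+dl); yv=np.array([np.cos(a),np.sin(a),0]); zv=np.array([0,0,-1.]); Rt=np.c_[np.cross(yv,zv),yv,zv]
    t=np.array([x,y,z+.167])-s['eef_pos']
    rv=Rot.from_matrix(R.T@Rt).as_rotvec()/np.pi
    print('t',round(s['time_s'],2),'yaw_y %.1f turn %.1f'%(ya,dl),'q1,7',s['q'][[0,6]].round(2),'SHIFT',(R.T@t/.25).round(4),'TURN',rv.round(4))
E
python3 - <<'E'
from h import *
d=pickle.load(open('top0.pkl','rb')); hsv=cv2.cvtColor(d['pixels'],cv2.COLOR_RGB2HSV).astype(int)
S,V=hsv[...,1],hsv[...,2]
go(.427,.061,.18,118.1)
m=(S<75)&(V<140); ys,xs=np.nonzero(m[:, :])
fr=[];lf=[];rt=[]
for u in range(340,480,4):
    v=[k for k in range(230,285) if m[k,u]]; fr.append((u,v[-1]+.5))
for v in range(215,255,3):
    k=[k for k in range(310,350) if m[v,k]]; lf.append((k[0]-.5,v))
    k=[k for k in range(475,500) if m[v,k]]; rt.append((k[-1]+.5,v))
for n,L in(('front',fr),('left',lf),('right',rt)):
    P=toz(d,L,.002)[:,:2]*1000; f=cv2.fitLine(P.astype(np.float32),cv2.DIST_HUBER,0,.01,.01).ravel(); print(n,f.round(3),'ang',np.degrees(np.arctan2(f[1],f[0])).round(2))
cr=np.hstack([cv2.resize(d['pixels'][165:230,325:395],None,fx=5.7,fy=5.7,interpolation=2),cv2.resize(d['pixels'][270:335,205:275],None,fx=5.7,fy=5.7,interpolation=2)])
cv2.imwrite('pics/tower.png',cr[:,:,::-1])
E
```

```text
t 0.15 yaw_y 66.5 turn 51.6 q1,7 [-1.24 -0.08] SHIFT [-1.4684 -1.9933  0.2307] TURN [-4.000e-04 -1.000e-04 -2.869e-01]
front [ 2.10000e-02  1.00000e+00  5.23046e+02 -2.09663e+02] ang 88.8
left [ 1.00000e+00 -3.00000e-02  5.91807e+02 -3.62600e+00] ang -1.71
right [ 1.00000e+00 -1.90000e-02  5.99824e+02 -3.85571e+02] ang -1.1
```

View pics/tower.png

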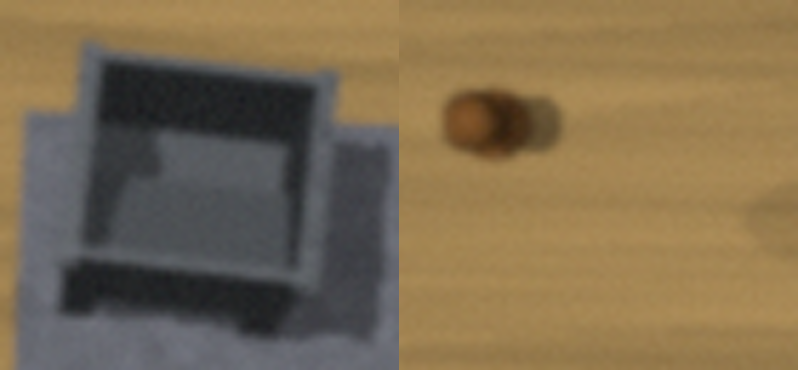

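The crop shows the tower's rim corners at about (88,42), (337,72), (62,258) and (318,285), so it is turned a few degrees from the mat. The pawn's head is at about (217.5,291.4) in the full image.

>>> move_arm:
  targets: "-0.12 -0.16 0 0 0 -0.02; -0.24 -0.32 0 0 0 -0.05; -0.37 -0.5 0 0 0 -0.08; -0.49 -0.66 0 0 0 -0.11; -0.61 -0.82 0 0 0 -0.14; -0.73 -0.98 0 0 0 -0.17; -0.73 -0.98 0 0 0 -0.2; -0.73 -0.98 0 0 0 -0.23; -0.73 -0.98 0 0 0 -0.26; -0.73 -0.98 0 0 0 -0.287"
  hand: 0

```text
time_s: 0.98
eef_pos: [0.3596, 0.3656, 0.4049]
eef_rot: [0.0, -0.244, 0.97, -0.0]
wrist_force: [-0.7, -0.2, -0.2]
grip_width: 0.0928
gripper_force: 0.0
```

```bash
python3 - <<'E'
from h import *
d=pickle.load(open('top0.pkl','rb'))
c=np.array([(88,42),(337,72),(318,285),(62,258)])/5.7-.5+.09+[325,165]
P=toz(d,c,.132)[:,:2]*1000; print('tower',P.round(1).tolist(),P.mean(0).round(1),[np.hypot(*(P[i]-P[i-1])).round(1) for i in range(4)],
 'side angs',[np.degrees(np.arctan2(*(P[i]-P[j])[::-1])).round(1) for i,j in((1,0),(2,3),(0,3),(1,2))])
print('pawn',toz(d,(217.5-.4,291.4-.4),.0475))
go(.427,.061,.18,118.1)
E
```

```text
tower [[702.7, -28.2], [693.0, -121.8], [611.8, -115.1], [620.1, -19.7]] [656.9 -71.2] [np.float64(83.0), np.float64(94.1), np.float64(81.5), np.float64(95.8)] side angs [np.float64(-95.9), np.float64(-95.0), np.float64(-5.9), np.float64(-4.7)]
pawn [[0.44609607 0.24084433 0.0475    ]]
t 0.98 yaw_y 118.2 turn -0.1 q1,7 [-0.71  1.01] SHIFT [ 0.339  -1.2008  0.2324] TURN [-0.0002  0.      0.0008]
```

>>> move_arm:
  targets: "0.04 -0.15 0.03 0 0 0; 0.08 -0.3 0.06 0 0 0; 0.13 -0.45 0.09 0 0 0; 0.17 -0.6 0.12 0 0 0; 0.21 -0.75 0.15 0 0 0; 0.25 -0.87 0.17 0 0 0; 0.27 -0.95 0.19 0 0 0; 0.28 -0.99 0.2 0 0 0; 0.28 -1 0.2 0 0 0; 0.28 -1 0.2 0 0 0"

```text
time_s: 1.82
eef_pos: [0.4155, 0.114, 0.3548]
eef_rot: [0.0, -0.243, 0.97, 0.0]
wrist_force: [0.0, -0.6, 0.3]
grip_width: 0.093
gripper_force: 0.0
```

>>> move_arm:
  targets: "0.01 -0.05 0.01 0 0 0; 0.03 -0.1 0.02 0 0 0; 0.05 -0.16 0.03 0 0 0; 0.06 -0.19 0.03 0 0 0; 0.06 -0.2 0.03 0 0 0; 0.06 -0.2 0.03 0 0 0; 0.06 -0.2 0.03 0 0 0; 0.06 -0.2 0.03 0 0 0; 0.06 -0.2 0.03 0 0 0; 0.06 -0.2 0.03 0 0 0"

```text
time_s: 2.65
eef_pos: [0.4254, 0.0631, 0.3473]
eef_rot: [0.0, -0.243, 0.97, 0.0]
wrist_force: [-0.2, 0.0, -0.0]
grip_width: 0.0931
gripper_force: 0.0
```

```bash
python3 - <<'E'
from h import *
d,s=snap('wrist','w1'); go(.427,.061,.18,118.1,s)
E
```

```text
t 2.65 yaw_y 118.2 turn -0.1 q1,7 [-0.12  1.61] SHIFT [-0.0016 -0.0103  0.0013] TURN [0.     0.0001 0.0004]
```

View pics/w1.png

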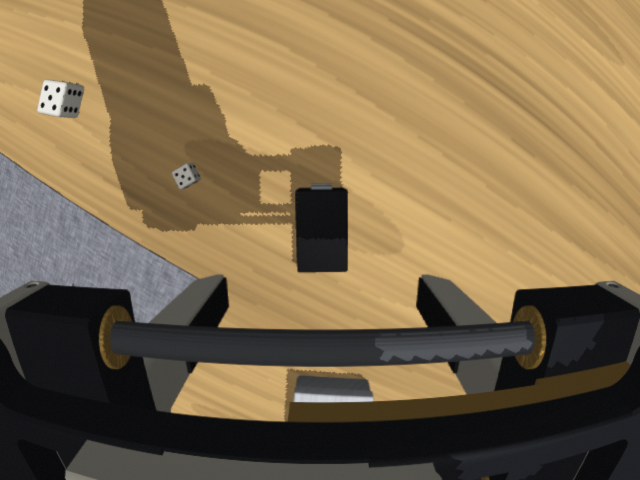

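The wrist view has the case's top at about (297,188)–(348,271), with the clip at its upper end. The small die is at (186,176) and the large die at (61,99).

```bash
python3 - <<'E'
from h import *
d=pickle.load(open('w1.pkl','rb')); s=d['state']; hsv=cv2.cvtColor(d['pixels'],cv2.COLOR_RGB2HSV).astype(int)
m=hsv[...,2]<62; m[:,:270]=0; m[:,370:]=0; m[285:]=0
c=blob(m,(322,230)); print(cv2.boundingRect(c),rect(toz(d,c,.022,s)))
r=rect(toz(d,c,.022,s)); go(r[0]/1e3,r[1]/1e3,.023,r[4]+90,s)
for n,p,z,t in(('sd',(186,176),.018,80),('ld',(61,99),.034,80)):
    c=blob((hsv[...,1]<50)&(hsv[...,2]>t),p); print(n,cv2.boundingRect(c),rect(toz(d,c,z,s)))
E
```

```text
(295, 188, 53, 84) [424.7, 61.1, 72.1, 43.2, 29.0]
t 2.65 yaw_y 118.2 turn 0.8 q1,7 [-0.12  1.61] SHIFT [ 0.0065 -0.0056  0.6293] TURN [ 0.      0.0001 -0.0046]
sd (172, 163, 29, 26) [437.3, -65.7, 21.7, 18.5, -36.0]
ld (37, 80, 47, 38) [424.6, -216.7, 56.0, 33.1, -78.1]
```

>>> move_arm:
  targets: "0 0 0.1 0 0 0; 0.005 -0.005 0.2 0 0 -0.005; 0.005 -0.005 0.3 0 0 -0.005; 0.005 -0.005 0.4 0 0 -0.005; 0.005 -0.005 0.5 0 0 -0.005; 0.005 -0.005 0.56 0 0 -0.005; 0.005 -0.005 0.6 0 0 -0.005; 0.005 -0.005 0.62 0 0 -0.005; 0.005 -0.005 0.625 0 0 -0.005; 0.005 -0.005 0.625 0 0 -0.005"

```text
time_s: 3.53
eef_pos: [0.425, 0.0611, 0.1901]
eef_rot: [-0.0, -0.251, 0.968, 0.0]
wrist_force: [0.5, 0.5, -0.3]
grip_width: 0.0929
gripper_force: 0.0
```

>>> move_arm:
  targets: "0 0 0 0 0 0; 0 0 0 0 0 0; 0 0 0 0 0 0; 0 0 0 0 0 0; 0 0 0 0 0 0; 0 0 0 0 0 0; 0 0 0 0 0 0; 0 0 0 0 0 0; 0 0 0 0 0 0; 0 0 0 0 0 0"
  hand: 1
  newtons: 20

```text
time_s: 4.37
eef_pos: [0.425, 0.0609, 0.1911]
eef_rot: [0.0, -0.251, 0.968, 0.0]
wrist_force: [-0.2, 0.5, 2.6]
grip_width: 0.0441
gripper_force: 20.0
```

>>> move_arm:
  targets: "0 0 -0.04 0 0 0; 0 0 -0.1 0 0 0; 0 0 -0.18 0 0 0; 0 0 -0.26 0 0 0; 0 0 -0.34 0 0 0; 0 0 -0.4 0 0 0; 0 0 -0.44 0 0 0; 0 0 -0.44 0 0 0; 0 0 -0.44 0 0 0; 0 0 -0.44 0 0 0"

```text
time_s: 5.2
eef_pos: [0.4248, 0.0606, 0.3004]
eef_rot: [-0.0, -0.25, 0.968, -0.0]
wrist_force: [0.2, 0.8, -0.9]
grip_width: 0.0437
gripper_force: 20.0
```

```bash
python3 - <<'E'
from h import *
d=pickle.load(open('side0.pkl','rb')); hsv=cv2.cvtColor(d['pixels'],cv2.COLOR_RGB2HSV).astype(int)
H,S,V=[hsv[...,i] for i in range(3)]
print(hsv[180,325],hsv[195,330],hsv[200,340],hsv[188,310])
for t in (110,130,150,165):
    c=blob((S<50)&(V>t),(324,183)); print(t,cv2.boundingRect(c),rect(toz(d,c,.036)))
for n,p,z in(('sd',(283,268),.018),('ld',(292,322),.034)):
    c=blob((S<50)&(V>100),p); print(n,rect(toz(d,c,z)))
go(.6114,.1691,.12,23.6+90)
E
```

```text
[109  14 143] [110  13  60] [ 18  99 132] [113  14 145]
110 (302, 167, 48, 33) [609.5, 171.4, 112.1, 78.1, 23.6]
130 (302, 167, 48, 33) [609.1, 171.3, 109.7, 76.0, 23.7]
150 (279, 263, 8, 7) [436.6, -79.2, 15.1, 14.6, -36.0]
165 (422, 212, 13, 11) [839.0, -13.3, 36.4, 21.8, 41.4]
sd [438.2, -66.3, 17.5, 17.3, 56.3]
ld [427.1, -228.3, 33.5, 32.8, -78.8]
t 5.2 yaw_y 119.0 turn -5.4 q1,7 [0.2  1.09] SHIFT [-0.8633  0.0176  0.053 ] TURN [ 0.     -0.0002  0.03  ]
```

```bash
python3 - <<'E'
from h import *
go(.6103,.1702,.100,113.6)
E
```

```text
t 5.2 yaw_y 119.0 turn -5.4 q1,7 [0.2  1.09] SHIFT [-0.8616  0.0236  0.133 ] TURN [ 0.     -0.0002  0.03  ]
```

>>> move_arm:
  targets: "-0.07 0 0 0 0 0.01; -0.2 0.01 0 0 0 0.02; -0.34 0.01 0 0 0 0.03; -0.48 0.015 0 0 0 0.03; -0.62 0.02 0 0 0 0.03; -0.74 0.02 0.04 0 0 0.03; -0.82 0.024 0.08 0 0 0.03; -0.86 0.024 0.11 0 0 0.03; -0.86 0.024 0.13 0 0 0.03; -0.86 0.024 0.13 0 0 0.03"

```text
time_s: 6.03
eef_pos: [0.6088, 0.1701, 0.2662]
eef_rot: [-0.002, -0.205, 0.979, -0.0]
wrist_force: [-1.1, -0.4, -1.9]
grip_width: 0.0436
gripper_force: 20.0
```

```bash
python3 - <<'E'
from h import *
go(.6103,.1702,.060,113.6)
E
```

```text
t 6.03 yaw_y 113.7 turn -0.1 q1,7 [0.02 1.05] SHIFT [-0.0064 -0.0021  0.1567] TURN [-0.     -0.0013  0.0004]
```

>>> move_arm:
  targets: "0 0 0.03 0 0 0; -0.005 0 0.06 0 0 0; -0.005 0 0.09 0 0 0; -0.005 0 0.12 0 0 0; -0.005 0 0.135 0 0 0; -0.005 0 0.142 0 0 0; -0.005 0 0.147 0 0 0; -0.005 0 0.15 0 0 0; -0.005 0 0.15 0 0 0; -0.005 0 0.15 0 0 0"

```text
time_s: 6.87
eef_pos: [0.6112, 0.171, 0.2312]
eef_rot: [0.0, -0.205, 0.979, 0.0]
wrist_force: [-0.6, -0.1, -0.4]
grip_width: 0.0435
gripper_force: 20.0
```

```bash
python3 - <<'E'
from h import *
go(.6103,.1702,.060,113.6)
E
```

```text
t 6.87 yaw_y 113.6 turn -0.0 q1,7 [-0.01  1.01] SHIFT [ 0.0047 -0.0013  0.017 ] TURN [-0.      0.0001  0.0001]
```

>>> move_arm:
  targets: "0.004 0 0.004 0 0 0; 0.004 0 0.008 0 0 0; 0.004 0 0.012 0 0 0; 0.004 0 0.015 0 0 0; 0.004 0 0.017 0 0 0; 0.004 0 0.018 0 0 0; 0.004 0 0.019 0 0 0; 0.004 0 0.019 0 0 0; 0.004 0 0.019 0 0 0; 0.004 0 0.019 0 0 0"

```text
time_s: 7.7
eef_pos: [0.6102, 0.1705, 0.2272]
eef_rot: [0.0, -0.205, 0.979, -0.0]
wrist_force: [-2.7, -2.0, 9.0]
grip_width: 0.0439
gripper_force: 20.0
```

>>> move_arm:
  targets: "0 0 -0.003 0 0 0; 0 0 -0.003 0 0 0; 0 0 -0.003 0 0 0; 0 0 -0.003 0 0 0; 0 0 -0.003 0 0 0; 0 0 -0.003 0 0 0; 0 0 -0.1 0 0 0; 0 0 -0.2 0 0 0; 0 0 -0.3 0 0 0; 0 0 -0.36 0 0 0"
  hand: 0

```text
time_s: 8.53
eef_pos: [0.6105, 0.1709, 0.3185]
eef_rot: [0.001, -0.205, 0.979, 0.0]
wrist_force: [0.9, 0.0, 0.3]
grip_width: 0.093
gripper_force: 0.0
```

```bash
python3 - <<'E'
from h import *
go(.446,.2408,.15,113.6-90)
d=pickle.load(open('w1.pkl','rb'))
E
```

```text
t 8.53 yaw_y 113.6 turn 90.0 q1,7 [0.05 1.1 ] SHIFT [0.4907 0.52   0.0051] TURN [-4.000e-04  5.000e-04 -4.998e-01]
```

>>> move_arm:
  targets: "0.06 0.06 0 0 0 0; 0.16 0.17 0 0 0 0; 0.26 0.28 0 0 0 0; 0.35 0.38 0 0 0 0; 0.42 0.45 0 0 0 0; 0.47 0.5 0 0 0 0; 0.49 0.52 0 0 0 0; 0.49 0.52 0 0 0 0; 0.49 0.52 0 0 0 0; 0.49 0.52 0 0 0 0"

```text
time_s: 9.37
eef_pos: [0.4472, 0.2401, 0.3161]
eef_rot: [0.0, -0.204, 0.979, -0.0]
wrist_force: [1.0, -0.2, 0.8]
grip_width: 0.0929
gripper_force: 0.0
```

```bash
python3 - <<'E'
from h import *
d,s=snap('wrist','w2')
t,_=snap('top','t2')
im=np.hstack([d['pixels'][100:480,120:520],cv2.resize(t['pixels'][180:280,200:305],(400,380),interpolation=2)]); cv2.imwrite('pics/c2.png',im[:,:,::-1])
go(.446,.2408,.15,113.6,s)
E
```

```text
t 9.37 yaw_y 113.5 turn 0.1 q1,7 [-0.15  0.79] SHIFT [ 0.0032  0.0046 -0.0035] TURN [-0.0001  0.0001 -0.0004]
```

View pics/c2.png

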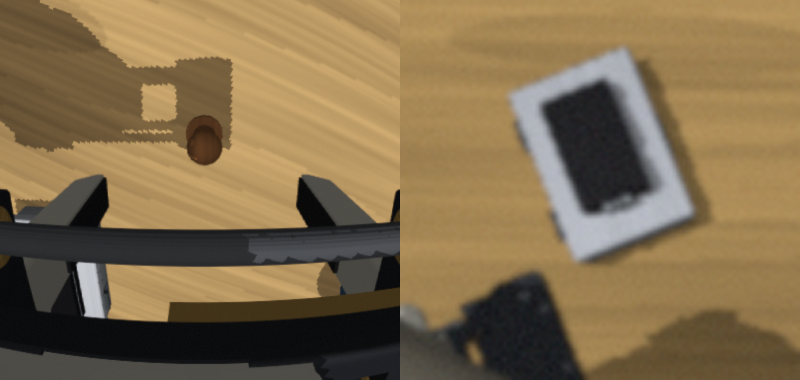

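The case lies centred on the tin and aligned with it. The pawn's head is at about (324.5,247) in the wrist view and its foot at about (324,231).

```bash
python3 - <<'E'
from h import *
d=pickle.load(open('w2.pkl','rb')); s=d['state']
print(toz(d,[(324.5,247),(307.5,247),(341.5,247)],.0475,s), 'foot',toz(d,[(324,231),(306.5,231),(341.5,231)],.006,s))
p=toz(d,(324.5,247),.0475,s)[0]; go(p[0],p[1],.032,113.6,s)
t=pickle.load(open('t2.pkl','rb')); hsv=cv2.cvtColor(t['pixels'],cv2.COLOR_RGB2HSV).astype(int)
S,V=hsv[...,1],hsv[...,2]
m=V<75; m[:185]=0;m[240:]=0;m[:,:232]=0;m[:,275:]=0
c=blob(m,(257,218)); print('case',rect(toz(t,c,.058)))
m2=((S<60)&(V>120))
c=blob(m2,(254,221)); print('tin',rect(toz(t,c,.036)))
E
```

```text
[[0.44491469 0.2398459  0.0475    ]
 [0.44959916 0.22907656 0.0475    ]
 [0.44023217 0.25062345 0.0475    ]] foot [[0.4429646  0.23883499 0.006     ]
 [0.44852815 0.22602606 0.006     ]
 [0.43738638 0.25164456 0.006     ]]
t 9.37 yaw_y 113.5 turn 0.1 q1,7 [-0.15  0.79] SHIFT [0.0089 0.003  0.4685] TURN [-0.0001  0.0001 -0.0004]
case [611.1, 168.2, 71.4, 41.9, 23.5]
tin [611.3, 169.3, 112.6, 79.9, 23.6]
```

>>> move_arm:
  targets: "0 0 0.05 0 0 0; 0.01 0 0.12 0 0 0; 0.01 0.003 0.2 0 0 0; 0.01 0.003 0.28 0 0 0; 0.01 0.003 0.35 0 0 0; 0.01 0.003 0.41 0 0 0; 0.01 0.003 0.445 0 0 0; 0.01 0.003 0.46 0 0 0; 0.01 0.003 0.468 0 0 0; 0.01 0.003 0.468 0 0 0"

```text
time_s: 10.3
eef_pos: [0.4436, 0.2402, 0.1993]
eef_rot: [0.0, -0.205, 0.979, -0.0]
wrist_force: [0.5, -0.8, 0.6]
grip_width: 0.093
gripper_force: 0.0
```

>>> move_arm:
  targets: "0 0 0 0 0 0; 0 0 0 0 0 0; 0 0 0 0 0 0; 0 0 0 0 0 0; 0 0 0 0 0 0; 0 0 0 0 0 0; 0 0 0 0 0 0; 0 0 0 0 0 0; 0 0 0 0 0 0; 0 0 0 0 0 0"
  hand: 1
  newtons: 10

```text
time_s: 11.13
eef_pos: [0.4433, 0.2402, 0.1992]
eef_rot: [-0.0, -0.205, 0.979, -0.0]
wrist_force: [0.1, -0.4, -0.6]
grip_width: 0.0312
gripper_force: 0.0
```

>>> move_arm:
  targets: "0 0 0 0 0 0; 0 0 0 0 0 0; 0 0 0 0 0 0; 0 0 0 0 0 0; 0 0 0 0 0 0; 0 0 0 0 0 0; 0 0 0 0 0 0; 0 0 0 0 0 0; 0 0 0 0 0 0; 0 0 0 0 0 0"

```text
time_s: 11.97
eef_pos: [0.4433, 0.2402, 0.1992]
eef_rot: [0.0, -0.205, 0.979, -0.0]
wrist_force: [-0.1, 1.4, -0.4]
grip_width: 0.0234
gripper_force: 10.0
```

>>> move_arm:
  targets: "0 0 0 0 0 0; 0 0 0 0 0 0; 0 0 0 0 0 0; 0 0 0 0 0 0; 0 0 0.004 0 0 0; 0 0 0.008 0 0 0; 0 0 0.012 0 0 0; 0 0 0.016 0 0 0; 0 0 0.016 0 0 0; 0 0 0.016 0 0 0"
  hand: 0.55

```text
time_s: 12.8
eef_pos: [0.4433, 0.2402, 0.1951]
eef_rot: [-0.0, -0.205, 0.979, -0.0]
wrist_force: [0.2, 0.1, -0.1]
grip_width: 0.0418
gripper_force: 0.0
```

>>> move_arm:
  targets: "0 0 0 0 0 0; 0 0 0 0 0 0; 0 0 0 0 0 0; 0 0 0 0 0 0; 0 0 0 0 0 0; 0 0 0 0 0 0; 0 0 0 0 0 0; 0 0 0 0 0 0; 0 0 0 0 0 0; 0 0 0 0 0 0"
  hand: 1
  newtons: 8

```text
time_s: 13.63
eef_pos: [0.4434, 0.2402, 0.1953]
eef_rot: [0.0, -0.205, 0.979, -0.0]
wrist_force: [0.4, 0.1, 0.5]
grip_width: 0.0233
gripper_force: 8.0
```

```bash
python3 - <<'E'
from h import *
d,s=snap('wrist','w3'); t,_=snap('side','s3')
im=np.hstack([cv2.resize(d['pixels'][180:360,220:420],(444,400),interpolation=2),cv2.resize(t['pixels'][130:220,215:295],(356,400),interpolation=2)]); cv2.imwrite('pics/c3.png',im[:,:,::-1])
E
```

```text
(no output)
```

View pics/c3.png

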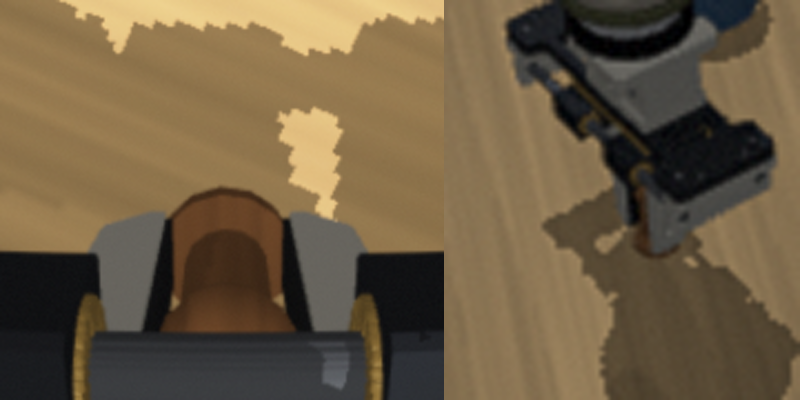

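The pads hold the pawn by its head, and it is upright.

>>> move_arm:
  targets: "0 0 0 0 0 0; 0 0 0 0 0 0; 0 0 -0.02 0 0 0; 0 0 -0.06 0 0 0; 0 0 -0.13 0 0 0; 0 0 -0.21 0 0 0; 0 0 -0.29 0 0 0; 0 0 -0.35 0 0 0; 0 0 -0.39 0 0 0; 0 0 -0.4 0 0 0"
  hand: 1
  newtons: 14

```text
time_s: 14.57
eef_pos: [0.4435, 0.2402, 0.2969]
eef_rot: [0.001, -0.205, 0.979, 0.0]
wrist_force: [0.9, -0.2, -0.2]
grip_width: 0.0232
gripper_force: 14.0
```

```bash
python3 - <<'E'
from h import *
d,s=snap('side','s4'); go(.6103,.170,.105,113.6,s)
w,_=snap('wrist','w4')
im=np.hstack([cv2.resize(w['pixels'][180:360,220:420],(444,400),interpolation=2),cv2.resize(d['pixels'][100:190,215:295],(356,400),interpolation=2)]); cv2.imwrite('pics/c4.png',im[:,:,::-1])
E
```

```text
t 14.57 yaw_y 113.6 turn -0.0 q1,7 [-0.18  0.74] SHIFT [-0.4986 -0.5245  0.1005] TURN [0.0001 0.0007 0.    ]
```

View pics/c4.png

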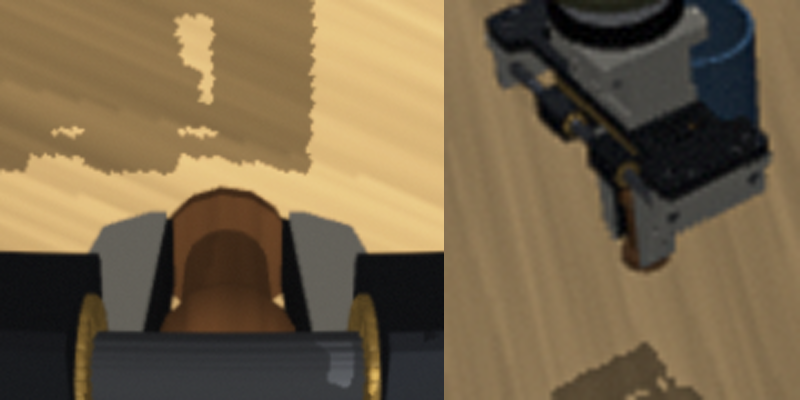

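>>> move_arm:
  targets: "-0.04 -0.04 0 0 0 0; -0.11 -0.12 0 0 0 0; -0.2 -0.21 0 0 0 0; -0.29 -0.31 0 0 0 0; -0.37 -0.39 0 0 0 0; -0.44 -0.46 0.03 0 0 0; -0.48 -0.505 0.07 0 0 0; -0.498 -0.524 0.1 0 0 0; -0.498 -0.524 0.12 0 0 0; -0.498 -0.524 0.12 0 0 0"

```text
time_s: 15.5
eef_pos: [0.6084, 0.1706, 0.2632]
eef_rot: [-0.002, -0.205, 0.979, 0.0]
wrist_force: [-0.2, 0.1, -0.3]
grip_width: 0.0234
gripper_force: 14.0
```

>>> move_arm:
  targets: "0 0 0 0 0 0; 0 0 0.005 0 0 0; 0 0 0.01 0 0 0; 0 0 0.015 0 0 0; 0 0 0.02 0 0 0; 0 0 0.025 0 0 0; 0 0 0.025 0 0 0; 0 0 0.025 0 0 0; 0 0 0.025 0 0 0; 0 0 0.025 0 0 0"

```text
time_s: 16.33
eef_pos: [0.61, 0.1701, 0.2591]
eef_rot: [0.0, -0.205, 0.979, 0.0]
wrist_force: [0.1, 0.3, -0.0]
grip_width: 0.0233
gripper_force: 14.0
```

```bash
python3 - <<'E'
from h import *
go(.6106,.170,.0863,113.6)
E
```

```text
t 16.33 yaw_y 113.6 turn -0.0 q1,7 [0.02 1.03] SHIFT [-0.0022 -0.0013  0.0231] TURN [0.     0.0001 0.0001]
```

>>> move_arm:
  targets: "-0.003 -0.001 0.004 0 0 0; -0.003 -0.001 0.008 0 0 0; -0.003 -0.001 0.012 0 0 0; -0.003 -0.001 0.016 0 0 0; -0.003 -0.001 0.019 0 0 0; -0.003 -0.001 0.021 0 0 0; -0.003 -0.001 0.022 0 0 0; -0.003 -0.001 0.023 0 0 0; -0.003 -0.001 0.023 0 0 0; -0.003 -0.001 0.023 0 0 0"

```text
time_s: 17.17
eef_pos: [0.6107, 0.1701, 0.2533]
eef_rot: [0.0, -0.205, 0.979, -0.0]
wrist_force: [0.6, 0.2, -0.3]
grip_width: 0.0235
gripper_force: 14.0
```

>>> move_arm:
  targets: "0 0 0.001 0 0 0; 0 0 0.002 0 0 0; 0 0 0.003 0 0 0; 0 0 0.004 0 0 0; 0 0 0.004 0 0 0; 0 0 0.004 0 0 0; 0 0 0.004 0 0 0; 0 0 0.004 0 0 0; 0 0 0.004 0 0 0; 0 0 0.004 0 0 0"

```text
time_s: 18.0
eef_pos: [0.6108, 0.1703, 0.2531]
eef_rot: [0.001, -0.205, 0.979, -0.0]
wrist_force: [-1.7, -1.1, 8.3]
grip_width: 0.0237
gripper_force: 14.1
```

>>> move_arm:
  targets: "0 0 -0.003 0 0 0; 0 0 -0.003 0 0 0; 0 0 -0.003 0 0 0; 0 0 -0.003 0 0 0; 0 0 -0.003 0 0 0; 0 0 -0.003 0 0 0; 0 0 -0.003 0 0 0; 0 0 -0.003 0 0 0; 0 0 -0.003 0 0 0; 0 0 -0.003 0 0 0"
  hand: 0

```text
time_s: 18.83
eef_pos: [0.6107, 0.1702, 0.253]
eef_rot: [0.0, -0.205, 0.979, -0.0]
wrist_force: [0.5, -0.6, 0.9]
grip_width: 0.0853
gripper_force: 0.0
```

>>> move_arm:
  targets: "0 0 -0.03 0 0 0; 0 0 -0.08 0 0 0; 0 0 -0.15 0 0 0; 0 0 -0.23 0 0 0; 0 0 -0.31 0 0 0; 0 0 -0.39 0 0 0; 0 0 -0.45 0 0 0; 0 0 -0.48 0 0 0; 0 0 -0.48 0 0 0; 0 0 -0.48 0 0 0"

```text
time_s: 19.67
eef_pos: [0.6106, 0.17, 0.3734]
eef_rot: [0.0, -0.205, 0.979, -0.0]
wrist_force: [-0.9, 0.2, -1.1]
grip_width: 0.0932
gripper_force: 0.0
```

```bash
python3 - <<'E'
from h import *
d,s=snap('side','s5'); cv2.imwrite('pics/s5.png',cv2.resize(d['pixels'][90:340,220:440],(704,800)[::1],interpolation=2)[:600,:,::-1])
go(.427,-.228,.18,-78.5,s);go(.427,-.228,.18,11.5,s)
E
```

```text
t 19.67 yaw_y 113.6 turn -12.1 q1,7 [0.09 1.15] SHIFT [ 1.3105 -1.1645  0.1051] TURN [-0.0001  0.0002  0.0673]
t 19.67 yaw_y 113.6 turn 77.9 q1,7 [0.09 1.15] SHIFT [ 1.3105 -1.1645  0.1051] TURN [-3.000e-04  1.000e-04 -4.327e-01]
```

View pics/s5.png

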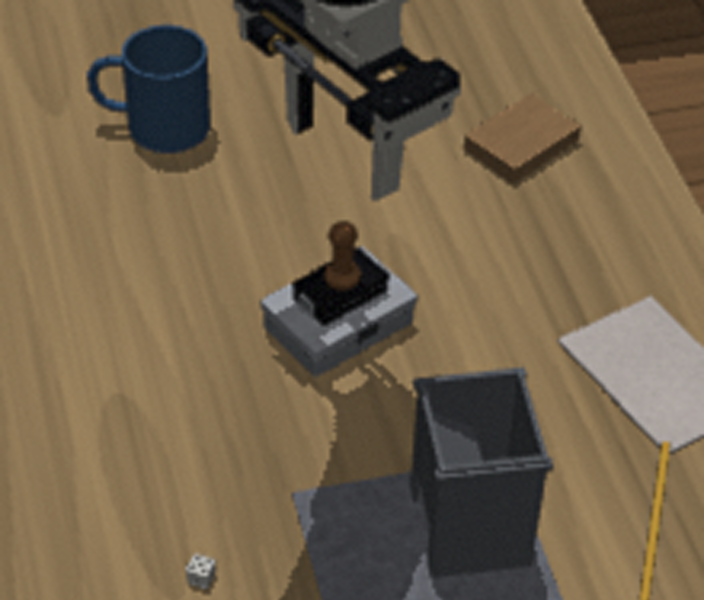

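The pawn is standing upright on the middle of the case. Next is the large die.

>>> move_arm:
  targets: "0.06 -0.05 0 0 0 0.03; 0.15 -0.13 0 0 0 0.065; 0.25 -0.22 0 0 0 0.1; 0.35 -0.31 0 0 0 0.14; 0.45 -0.4 0 0 0 0.175; 0.55 -0.48 0 0 0 0.21; 0.63 -0.56 0 0 0 0.245; 0.68 -0.6 0 0 0 0.28; 0.7 -0.62 0 0 0 0.315; 0.7 -0.62 0 0 0 0.35"

```text
time_s: 20.55
eef_pos: [0.5113, -0.0443, 0.372]
eef_rot: [-0.001, 0.341, 0.94, -0.001]
wrist_force: [-0.2, 0.8, 0.3]
grip_width: 0.0931
gripper_force: 0.0
```

```bash
python3 - <<'E'
from h import *
go(.427,-.228,.16,11.2)
E
```

```text
t 20.55 yaw_y 50.1 turn -38.9 q1,7 [0.29 0.56] SHIFT [-0.2124 -0.7797  0.1815] TURN [-9.000e-04 -2.000e-04  2.163e-01]
```

>>> move_arm:
  targets: "-0.02 -0.06 0.01 0 0 0.03; -0.05 -0.17 0.04 0 0 0.06; -0.08 -0.29 0.07 0 0 0.09; -0.11 -0.41 0.1 0 0 0.12; -0.14 -0.53 0.13 0 0 0.15; -0.17 -0.64 0.15 0 0 0.18; -0.2 -0.73 0.17 0 0 0.21; -0.21 -0.78 0.18 0 0 0.216; -0.21 -0.78 0.18 0 0 0.216; -0.21 -0.78 0.18 0 0 0.216"

```text
time_s: 21.38
eef_pos: [0.4294, -0.2257, 0.3275]
eef_rot: [-0.001, 0.63, 0.776, 0.0]
wrist_force: [-0.2, 1.1, -0.8]
grip_width: 0.0928
gripper_force: 0.0
```

```bash
python3 - <<'E'
from h import *
d,s=snap('wrist','w6'); go(.427,-.228,.024,11.2,s)
E
```

```text
t 21.38 yaw_y 11.9 turn -0.7 q1,7 [0.53 0.37] SHIFT [-0.0075 -0.0109  0.5462] TURN [-0.0002 -0.0003  0.0037]
```

View pics/w6.png

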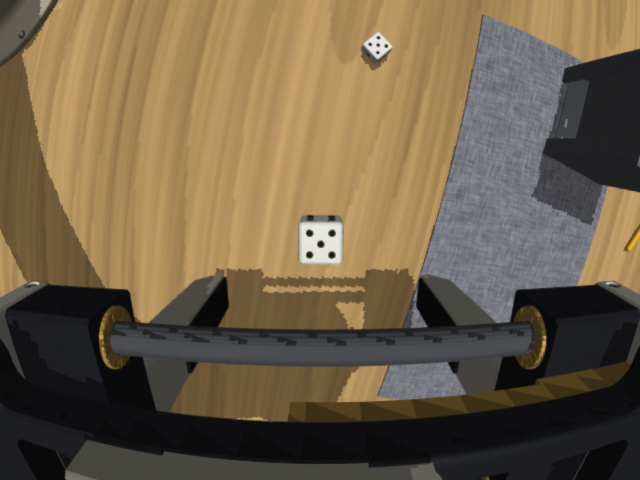

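The large die's top face spans about (300,222)–(342,264), squared between the fingers. The small die is at (377,45).

```bash
python3 - <<'E'
from h import *
d=pickle.load(open('w6.pkl','rb')); s=d['state']; hsv=cv2.cvtColor(d['pixels'],cv2.COLOR_RGB2HSV).astype(int)
m=(hsv[...,1]<50)&(hsv[...,2]>185)
for p,z in(((321,243),.034),((377,45),.018)):
    c=blob(m,p); r=rect(toz(d,c,z,s)); print(cv2.boundingRect(c),r)
c=blob(m,(321,243)); r=rect(toz(d,c,.034,s)); a=(r[4]-11.2+45)%90-45+11.2; go(r[0]/1e3,r[1]/1e3,.024,a,s); print(a)
E
```

```text
(300, 223, 42, 41) [427.7, -229.4, 31.4, 31.3, 11.8]
(364, 32, 28, 26) [439.4, -68.0, 16.9, 16.8, 54.3]
t 21.38 yaw_y 11.9 turn -0.1 q1,7 [0.53 0.37] SHIFT [-0.0136 -0.0093  0.5462] TURN [-0.0002 -0.0003  0.0003]
11.8
```

>>> move_arm:
  targets: "0 0 0.05 0 0 0; -0.01 -0.01 0.14 0 0 0; -0.013 -0.01 0.24 0 0 0; -0.013 -0.01 0.34 0 0 0; -0.013 -0.01 0.42 0 0 0; -0.013 -0.01 0.48 0 0 0; -0.013 -0.01 0.52 0 0 0; -0.013 -0.01 0.54 0 0 0; -0.013 -0.01 0.545 0 0 0; -0.013 -0.01 0.545 0 0 0"

```text
time_s: 22.27
eef_pos: [0.428, -0.2293, 0.1919]
eef_rot: [0.0, 0.631, 0.776, 0.0]
wrist_force: [0.5, 0.4, 1.0]
grip_width: 0.0934
gripper_force: 0.0
```

>>> move_arm:
  targets: "0 0 0 0 0 0; 0 0 0 0 0 0; 0 0 0 0 0 0; 0 0 0 0 0 0; 0 0 0 0 0 0; 0 0 0 0 0 0; 0 0 0 0 0 0; 0 0 0 0 0 0; 0 0 0 0 0 0; 0 0 0 0 0 0"
  hand: 1
  newtons: 20

```text
time_s: 23.1
eef_pos: [0.4276, -0.2297, 0.1917]
eef_rot: [-0.0, 0.631, 0.776, -0.0]
wrist_force: [0.2, -0.2, -0.7]
grip_width: 0.034
gripper_force: 20.0
```

>>> move_arm:
  targets: "0 0 0 0 0 0; 0 0 0 0 0 0; 0 0 -0.02 0 0 0; 0 0 -0.06 0 0 0; 0 0 -0.13 0 0 0; 0 0 -0.21 0 0 0; 0 0 -0.27 0 0 0; 0 0 -0.31 0 0 0; 0 0 -0.32 0 0 0; 0 0 -0.32 0 0 0"

```text
time_s: 23.93
eef_pos: [0.4275, -0.2299, 0.2726]
eef_rot: [0.001, 0.631, 0.776, 0.0]
wrist_force: [-0.8, 0.3, -0.6]
grip_width: 0.034
gripper_force: 20.0
```

```bash
python3 - <<'E'
from h import *
go(.654,-.196,.07,-3.3)
t=pickle.load(open('side0.pkl','rb')); hsv=cv2.cvtColor(t['pixels'],cv2.COLOR_RGB2HSV).astype(int)
m=(hsv[...,1]<45)&(hsv[...,2]>105); m[:310]=0; m[:,:370]=0;m[360:]=0;m[:,425:]=0
c=blob(m,(399,332)); print(cv2.boundingRect(c)); print('bowl side',rect(toz(t,c,.042)))
E
```

```text
t 23.93 yaw_y 11.7 turn -15.0 q1,7 [0.5  0.33] SHIFT [-0.0513  0.9144  0.1435] TURN [0.0005 0.0003 0.0835]
(374, 313, 47, 36)
bowl side [649.1, -317.9, 89.6, 89.0, -77.5]
```

```bash
python3 - <<'E'
from h import *
go(.653,-.1947,.04,-1.2)
E
```

```text
t 23.93 yaw_y 11.7 turn -12.9 q1,7 [0.5  0.33] SHIFT [-0.0453  0.9114  0.2634] TURN [0.0004 0.0003 0.0718]
```

>>> move_arm:
  targets: "0 0.07 0 0 0 0.02; -0.01 0.2 0 0 0 0.04; -0.02 0.34 0 0 0 0.06; -0.03 0.48 0 0 0 0.07; -0.035 0.62 0 0 0 0.072; -0.04 0.75 0.05 0 0 0.072; -0.045 0.84 0.12 0 0 0.072; -0.045 0.89 0.19 0 0 0.072; -0.045 0.911 0.24 0 0 0.072; -0.045 0.911 0.26 0 0 0.072"

```text
time_s: 24.77
eef_pos: [0.6527, -0.1934, 0.2035]
eef_rot: [-0.002, 0.714, 0.7, -0.001]
wrist_force: [-0.6, 0.2, -1.3]
grip_width: 0.0339
gripper_force: 20.0
```

>>> move_arm:
  targets: "0 0 0 0 0 0; 0 0 0 0 0 0; 0 0 0 0 0 0; 0 0 0 0 0 0; 0 0 0 0 0 0; 0 0 0 0 0 0; 0 0 0 0 0 0; 0 0 0 0 0 0; 0 0 0 0 0 0; 0 0 0 0 0 0"

```text
time_s: 25.6
eef_pos: [0.6528, -0.1944, 0.2068]
eef_rot: [0.0, 0.715, 0.7, 0.0]
wrist_force: [-1.1, -0.3, -0.7]
grip_width: 0.034
gripper_force: 20.0
```

```bash
python3 - <<'E'
from h import *
go(.653,-.1947,.0267,-1.2)
E
```

```text
t 25.6 yaw_y -1.2 turn 0.0 q1,7 [0.27 0.06] SHIFT [-0.0013  0.0007  0.0523] TURN [ 0.      0.     -0.0001]
```

>>> move_arm:
  targets: "0 0 0.01 0 0 0; 0 0 0.02 0 0 0; 0 0 0.03 0 0 0; 0 0 0.038 0 0 0; 0 0 0.044 0 0 0; 0 0 0.048 0 0 0; 0 0 0.051 0 0 0; 0 0 0.053 0 0 0; 0 0 0.054 0 0 0; 0 0 0.054 0 0 0"

```text
time_s: 26.43
eef_pos: [0.6528, -0.1943, 0.1938]
eef_rot: [0.0, 0.715, 0.7, -0.0]
wrist_force: [-1.4, -0.0, 5.5]
grip_width: 0.0335
gripper_force: 20.0
```

>>> move_arm:
  targets: "0 0 -0.002 0 0 0; 0 0 -0.002 0 0 0; 0 0 -0.002 0 0 0; 0 0 -0.002 0 0 0; 0 0 -0.002 0 0 0; 0 0 -0.002 0 0 0; 0 0 -0.002 0 0 0; 0 0 -0.06 0 0 0; 0 0 -0.15 0 0 0; 0 0 -0.25 0 0 0"
  hand: 0

```text
time_s: 27.27
eef_pos: [0.6525, -0.1942, 0.2563]
eef_rot: [-0.001, 0.715, 0.7, -0.001]
wrist_force: [0.4, 0.2, 0.1]
grip_width: 0.0919
gripper_force: 0.0
```

>>> move_arm:
  targets: "0 0 -0.1 0 0 0; 0 0 -0.2 0 0 0; 0 0 -0.3 0 0 0; 0 0 -0.38 0 0 0; 0 0 -0.4 0 0 0; 0 0 -0.4 0 0 0; 0 0 -0.4 0 0 0; 0 0 -0.4 0 0 0; 0 0 -0.4 0 0 0; 0 0 -0.4 0 0 0"

```text
time_s: 28.1
eef_pos: [0.6527, -0.1943, 0.3545]
eef_rot: [-0.001, 0.715, 0.7, -0.001]
wrist_force: [0.5, 0.5, -0.3]
grip_width: 0.0932
gripper_force: 0.0
```

```bash
python3 - <<'E'
from h import *
d,s=snap('wrist','w7'); go(.4388,-.067,.15,54.3,s); go(.4388,-.067,.15,-35.7,s)
hsv=cv2.cvtColor(d['pixels'],cv2.COLOR_RGB2HSV).astype(int)
E
```

```text
t 28.1 yaw_y -1.2 turn 55.5 q1,7 [0.28 0.1 ] SHIFT [ 0.4909 -0.8657  0.1518] TURN [-0.0005 -0.0004 -0.3084]
t 28.1 yaw_y -1.2 turn -34.5 q1,7 [0.28 0.1 ] SHIFT [ 0.4909 -0.8657  0.1518] TURN [-0.0006  0.      0.1916]
```

View pics/w7.png

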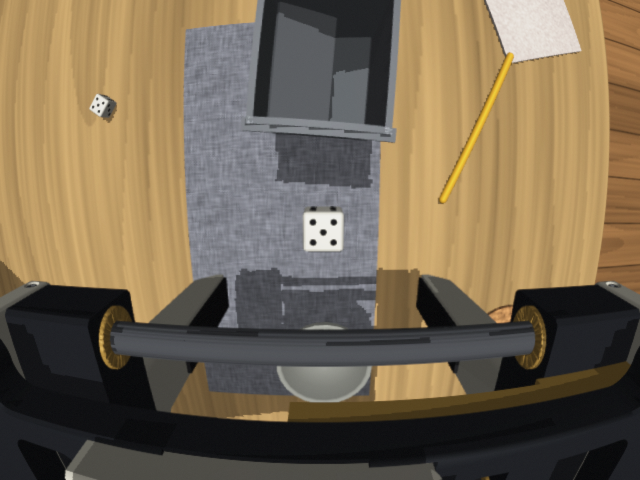

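The large die sits squarely between tower and bowl. The small die is at (102,106) in the wrist view.

>>> move_arm:
  targets: "0.04 -0.06 0 0 0 -0.03; 0.1 -0.17 0 0 0 -0.06; 0.17 -0.3 0 0 0 -0.095; 0.24 -0.43 0 0 0 -0.13; 0.31 -0.56 0 0 0 -0.165; 0.39 -0.69 0.02 0 0 -0.2; 0.45 -0.79 0.06 0 0 -0.235; 0.48 -0.85 0.1 0 0 -0.27; 0.49 -0.865 0.13 0 0 -0.3; 0.49 -0.865 0.15 0 0 -0.308"

```text
time_s: 28.98
eef_pos: [0.438, -0.0667, 0.3177]
eef_rot: [-0.001, 0.304, 0.953, -0.0]
wrist_force: [-0.1, -0.2, 0.2]
grip_width: 0.0927
gripper_force: 0.0
```

```bash
python3 - <<'E'
from h import *
d,s=snap('wrist','w8'); hsv=cv2.cvtColor(d['pixels'],cv2.COLOR_RGB2HSV).astype(int)
for t in(140,185):
    m=(hsv[...,1]<50)&(hsv[...,2]>t); m[275:]=0
    c=blob(m,(320,240)); r=rect(toz(d,c,.018,s)); print(cv2.boundingRect(c),r)
a=(r[4]-54.3+45)%90-45+54.3; go(r[0]/1e3,r[1]/1e3,.0215,a,s); print(a)
E
```

```text
(313, 230, 23, 22) [439.2, -67.8, 17.1, 16.7, 54.5]
(314, 230, 22, 21) [439.1, -67.3, 16.3, 15.9, 54.5]
t 28.98 yaw_y 54.6 turn -0.1 q1,7 [0.3  0.59] SHIFT [-0.0057  0.0012  0.5166] TURN [-0.0002 -0.0004  0.0003]
54.5
```

>>> move_arm:
  targets: "0 0 0.05 0 0 0; -0.005 0 0.14 0 0 0; -0.005 0 0.24 0 0 0; -0.005 0 0.34 0 0 0; -0.005 0 0.41 0 0 0; -0.005 0 0.46 0 0 0; -0.005 0 0.49 0 0 0; -0.005 0 0.505 0 0 0; -0.005 0 0.513 0 0 0; -0.005 0 0.513 0 0 0"
  hand: 0.5

```text
time_s: 29.87
eef_pos: [0.4412, -0.0684, 0.1892]
eef_rot: [0.0, 0.309, 0.951, -0.0]
wrist_force: [0.3, -0.1, -0.0]
grip_width: 0.0466
gripper_force: 0.0
```

>>> move_arm:
  targets: "0 0 0 0 0 0; 0 0 0 0 0 0; 0 0 0 0 0 0; 0 0 0 0 0 0; 0 0 0 0 0 0; 0 0 0 0 0 0; 0 0 0 0 0 0; 0 0 0 0 0 0; 0 0 0 0 0 0; 0 0 0 0 0 0"
  hand: 1
  newtons: 15

```text
time_s: 30.7
eef_pos: [0.4403, -0.0681, 0.1902]
eef_rot: [0.0, 0.307, 0.952, 0.0]
wrist_force: [-0.5, -0.4, 5.9]
grip_width: 0.0177
gripper_force: 15.0
```

>>> move_arm:
  targets: "0 0 0 0 0 0; 0 0 0 0 0 0; 0 0 -0.02 0 0 0; 0 0 -0.06 0 0 0; 0 0 -0.12 0 0 0; 0 0 -0.18 0 0 0; 0 0 -0.22 0 0 0; 0 0 -0.24 0 0 0; 0 0 -0.24 0 0 0; 0 0 -0.24 0 0 0"

```text
time_s: 31.53
eef_pos: [0.4402, -0.0682, 0.25]
eef_rot: [0.0, 0.307, 0.952, 0.0]
wrist_force: [-0.3, -0.6, 0.1]
grip_width: 0.0177
gripper_force: 15.0
```

```bash
python3 - <<'E'
from h import *
go(.5564,-.0606,.034,84.6)
d=pickle.load(open('w7.pkl','rb')); s=d['state']
# mouth-side rim edge of tower and die/bowl check from w7
P=toz(d,[(247,120),(394,135)],.132,s); print('tower right top corners (rim)',P.round(4))
E
```

```text
t 31.53 yaw_y 54.2 turn 30.4 q1,7 [0.27 0.33] SHIFT [-0.3591  0.2967  0.1963] TURN [ 1.000e-04  1.000e-04 -1.689e-01]
tower right top corners (rim) [[ 0.6126 -0.1099  0.132 ]
 [ 0.6922 -0.1201  0.132 ]]
```

>>> move_arm:
  targets: "-0.03 0.02 0 0 0 -0.02; -0.08 0.07 0 0 0 -0.05; -0.14 0.12 0 0 0 -0.08; -0.2 0.17 0 0 0 -0.11; -0.26 0.22 0.03 0 0 -0.14; -0.31 0.26 0.08 0 0 -0.165; -0.34 0.285 0.12 0 0 -0.169; -0.359 0.297 0.15 0 0 -0.169; -0.359 0.297 0.17 0 0 -0.169; -0.359 0.297 0.17 0 0 -0.169"

```text
time_s: 32.37
eef_pos: [0.5555, -0.0601, 0.206]
eef_rot: [-0.001, 0.047, 0.999, -0.0]
wrist_force: [0.2, 0.0, 0.5]
grip_width: 0.018
gripper_force: 15.0
```

>>> move_arm:
  targets: "0 0 0 0 0 0; 0 0 0 0 0 0; 0 0 0 0 0 0; 0 0 0 0 0 0; 0 0 0 0 0 0; 0 0 0 0 0 0; 0 0 0 0 0 0; 0 0 0 0 0 0; 0 0 0 0 0 0; 0 0 0 0 0 0"

```text
time_s: 33.2
eef_pos: [0.5565, -0.0603, 0.2075]
eef_rot: [0.0, 0.047, 0.999, -0.0]
wrist_force: [-0.1, -0.1, -1.0]
grip_width: 0.0177
gripper_force: 15.0
```

```bash
python3 - <<'E'
from h import *
go(.5569,-.0602,.0252,84.5)
E
```

```text
t 33.2 yaw_y 84.6 turn -0.1 q1,7 [0.34 0.74] SHIFT [-0.0017  0.0006  0.0611] TURN [-0.      0.      0.0008]
```

>>> move_arm:
  targets: "0 0 0.01 0 0 0; 0 0 0.02 0 0 0; 0 0 0.03 0 0 0; 0 0 0.04 0 0 0; 0 0 0.048 0 0 0; 0 0 0.054 0 0 0; 0 0 0.058 0 0 0; 0 0 0.06 0 0 0; 0 0 0.062 0 0 0; 0 0 0.062 0 0 0"

```text
time_s: 34.03
eef_pos: [0.5564, -0.0602, 0.1922]
eef_rot: [0.0, 0.047, 0.999, -0.0]
wrist_force: [-0.7, -0.1, 3.2]
grip_width: 0.0178
gripper_force: 15.0
```

>>> move_arm:
  targets: "0 0 0 0 0 0; 0 0 0 0 0 0; 0 0 0 0 0 0; 0 0 0 0 0 0; 0 0 0 0 0 0; 0 0 0 0 0 0; 0 0 0 0 0 0; 0 0 -0.06 0 0 0; 0 0 -0.15 0 0 0; 0 0 -0.25 0 0 0"
  hand: 0.3

```text
time_s: 34.87
eef_pos: [0.5561, -0.0601, 0.2544]
eef_rot: [-0.001, 0.046, 0.999, 0.0]
wrist_force: [-0.1, -1.0, 0.4]
grip_width: 0.065
gripper_force: 0.0
```

>>> move_arm:
  targets: "0.05 0 -0.1 0 0 0; 0.1 0 -0.2 0 0 0; 0.2 0 -0.3 0 0 0; 0.3 0 -0.38 0 0 0; 0.38 0 -0.45 0 0 0; 0.4 0 -0.48 0 0 0; 0.4 0 -0.5 0 0 0; 0.4 0 -0.5 0 0 0; 0.4 0 -0.5 0 0 0; 0.4 0 -0.5 0 0 0"

```text
time_s: 35.7
eef_pos: [0.4578, -0.0511, 0.3787]
eef_rot: [-0.0, 0.047, 0.999, 0.0]
wrist_force: [-0.4, -1.0, 0.7]
grip_width: 0.0651
gripper_force: 0.0
```

```bash
python3 - <<'E'
from h import *
d,s=snap('side','s9'); t,_=snap('top','t9'); w,sw=snap('wrist','w9')
print(s['eef_pos'])
hsv=cv2.cvtColor(w['pixels'],cv2.COLOR_RGB2HSV).astype(int)
im=np.hstack([cv2.resize(d['pixels'][120:400,220:440],(440,560),interpolation=2),cv2.resize(w['pixels'][0:480,160:480],(360,540))[:560].copy() if 0 else cv2.copyMakeBorder(w['pixels'][0:480,140:500],0,80,0,0,cv2.BORDER_CONSTANT)]); cv2.imwrite('pics/c9.png',im[:,:,::-1])
E
```

```text
[ 0.45776807 -0.05113279  0.37871658]
```

View pics/c9.png

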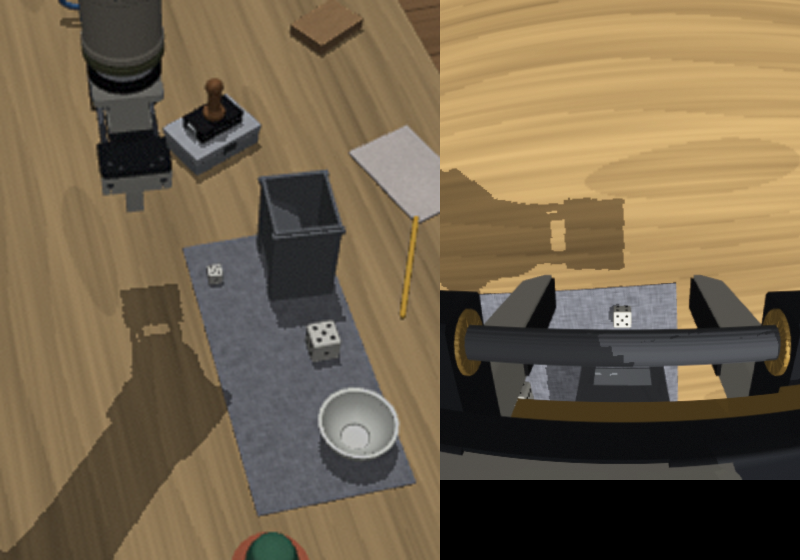

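All four pieces are in place, with the pawn upright and the dice on the mat. I'll run one numeric check and then hand in.

```bash
python3 - <<'E'
from h import *
from station import ctrl
ok=True
for n in('s9','t9'):
    d=pickle.load(open(n+'.pkl','rb')); hsv=cv2.cvtColor(d['pixels'],cv2.COLOR_RGB2HSV).astype(int)
    for z,X in((.02,(.5569,-.0602)),(.036,(.653,-.1947))):
        c=d['R']@np.array([*X,z])+d['t']; px=(c[0]/c[2]*d['fx']+d['cx'],c[1]/c[2]*d['fy']+d['cy'])
        r=rect(toz(d,blob((hsv[...,1]<50)&(hsv[...,2]>145),px),z)); print(n,r,X); ok&=np.hypot(r[0]-X[0]*1e3,r[1]-X[1]*1e3)<7
print(ok)
if ok: print(ctrl.finish_job())
E
```

```text
s9 [553.8, -58.9, 15.7, 15.0, 76.2] (0.5569, -0.0602)
s9 [650.5, -193.0, 31.5, 30.9, -0.6] (0.653, -0.1947)
t9 [517.6, -96.1, 88.8, 15.8, -59.5] (0.5569, -0.0602)
t9 [652.1, -194.1, 31.0, 30.2, -0.0] (0.653, -0.1947)
False
```

The side view agrees for both dice. In the top view the gripper blocks the small die, so its blob merged with the hand and that one check failed for that reason. I'm handing in.

```bash
python3 -c "
from station import ctrl
print(ctrl.finish_job())"
```

```text
the job is handed in; nothing more can be done
None
```

I set the shelf out as asked and handed the job in after about 36 s of robot time: the case is on the tin, the pawn upright on the case, the large die midway between tower and bowl, and the small die about 6 cm in front of the tower's mouth; my last numeric check confirmed the large die in two views but the small die only from the side, because the gripper hid it from the top camera.

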